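# Switch off the hotplate and stand the fallen bottle up

## Task

The experiment is over: first switch the hotplate off by turning its large heat dial anticlockwise all the way to the end stop, then stand the toppled square bottle upright on the bench. Feel for the stop and do not wrench the dial against it (under 250 N of finger contact, grip included), leave the small stirring dial as it is set and do not push the beaker, the dish, the spatula or the jar about.

Things in the scene. Friction and masses are not known exactly. Their poses are not given: they have to be found in the camera images.
- hotplate: White hotplate stirrer, fixed, 300 deep (x) x 240 wide (y) x 140 mm high; round steel plate (136 mm dia) on the flat rear of its top. Origin: centre of its underside. Its front (-x) half is a control panel sloping 35 deg from level, rising from 35 mm at the front edge to 140 mm at mid-depth; its normal leans to the front, which faces roughly left (+y).
- heat_dial_grip (a point): On the large heat dial's axis, at the height to grip. z: out of the panel along the axis, 35 deg from vertical; x: along the bar grip to its end with the white pointer line, turning with the dial. Black disc 76 mm dia, 12 mm thick, on the panel; on it a bar 74 mm long, 18 mm wide, 36 mm tall. The point is 24 mm above the disc, 12 mm below the bar's top.
- heat_dial (a joint): Angle of the large heat dial in rad: 0 is its anticlockwise end stop (off, the pointer aims straight uphill on the panel), growing clockwise as seen looking onto the panel, to 4.6. It starts between 2.2 and 3.8 and has some friction (about 0.12 N m), so it stays where it is left.
- stir_dial (a joint): Angle of the small stirring dial in rad, growing clockwise; black, round, 30 mm dia x 16 mm tall, on the same panel 124 mm beside the large dial (towards the hotplate's +y) and 27 mm further downhill. Leave it.
- bottle: White square plastic bottle with a grey cap, about 0.25 kg, lying on its side on the bench, cap to the left (+y). Body 54 x 54 x 118 mm, then a narrow neck and a round cap of 36 mm dia up to 150 mm. Origin: centre of its bottom face; z axis from the bottom to the cap (level while it lies, vertical when it stands).
- beaker: Glass beaker, 70 mm dia x 85 mm, standing on the steel plate; origin at the centre of its underside.
- dish: Flat glass dish, 90 mm dia x 18 mm, on the bench; origin at the centre of its underside.
- spatula: Steel spatula 180 mm long lying on the bench along its x axis.
- jar: Amber glass jar with a black lid, 60 mm dia x 85 mm; origin at the centre of its underside.
- stir_dial_mark (a point): Mark at the rim of the small stirring dial, 12 mm from its axis on its top; it turns with that dial.

How it is judged:
On the way, in this order (a step that is already met when the one before it is completed fails the run):
1. the large heat dial is turned anticlockwise fully home on its end stop (within 0.04 rad, about 2 degrees) (value of joint heat_dial below 0.04 rad), for 0.2 s.
2. then the bottle stands upright on its bottom on the bench (within 5 degrees) (angle between bottle's own z axis and vertical below 0.09 rad and height (world z) of bottle below 0.008 m), for 0.2 s.
At the end, for the whole second after the job is handed in: The large heat dial rests on its anticlockwise end stop (within 0.04 rad), and the bottle stands upright on its bottom on the bench (axis within 5 degrees of vertical, bottom within 8 mm of the bench top), at rest (all of step 2 and value of joint heat_dial below 0.04 rad and height (world z) of bottle above -0.008 m and linear speed of bottle below 0.02 m/s); the robot touches nothing.
It fails at once if the small stirring dial is turned (its mark moves more than 3 mm, about 0.25 rad) (distance of stir_dial_mark from where it was at the start of the episode above 0.003 m).
It fails at once if a bystander (beaker, dish, spatula or jar) is moved by more than 40 mm (distance of any of beaker, dish, spatula, jar from where it was at the start of the episode above 0.04 m).
It fails at once if the bottle is flung or dropped (faster than 0.8 m/s) (linear speed of bottle above 0.8 m/s).
It fails at once if the dial is wrenched: the fingers' contact force on the hotplate and its dials exceeds 250 N in sum; both pads count, so a 40 N grip alone makes about 80 N and the rest is turning on against the stop (contact force between the fingers and hotplate above 250 N).
It also fails if it takes over 70 s, if anything falls off the work surface, if the arm or the gripper's body presses on something with over 40 N, if the wrist force passes 120 N, or if a joint passes its speed limit or range.

## Robot

A 7-joint arm with a two-finger parallel gripper is mounted at the origin on the work surface. World frame = base frame: x ahead of the robot, y to its left, z up, the work surface at z = 0. Lengths are in m, angles in rad, forces in N, time in s.
With the tool pointing down it reaches from about 0.4 to 0.9 m from the base axis. Payload 5.5 kg.
Tool frame: the origin (TCP) lies midway between the tips of the shut fingers; the grasp point (between the pads) lies 19 mm behind it (manip.grip_depth is the distance from the TCP to the grasp point, in m); z points along the fingers, y is the line along which they close (so a half turn about z gives the same grasp; the last joint's range is limited). The gripper opens to 92 mm and grips with 3 to 60 N. Pads are 19 mm wide; open, the fingers measure 130 mm over their backs; the gripper's body (75 mm by 190 mm) begins 47 mm behind the grasp point.
Start: joints at [1.476, 0.501, -0.427, 1.55, 0.221, 1.138, -0.21], TCP at [0.228, -0.609, 0.227] pointing down, gripper open.
Joint ranges: [-2.88, 2.88], [-0.31, 2.03], [-1.54, 1.56], [0.2, 2.42], [-1.41, 4.55], [0.19, 2.02], [-2.57, 2.57]. Speed limits (rad/s): [2.57, 2.57, 3.14, 3.14, 3.14, 3.14, 3.14].

## Interface

Orientations are given as a unit quaternion [x, y, z, w].
In Python, from bench import manip, effector, viewer gives the robot as it stands. Calls block until the motion is done:
- manip.move_pose(position, orientation): joint-space move of the TCP to a pose.
- manip.servo_line(position, ori=None, vel=0.15): straight line of the TCP; ori=None keeps the orientation; vel is the mean speed in m/s.
- manip.movej(angles): joint-space move.
- effector.open_jaws() and effector.close(f_grip=None): open the fingers fully, or close them until they stop; f_grip is the grip in N (None keeps the last).
- manip.sleep(seconds).
- manip.solve_ik(position, orientation): joint angles nearest the present ones, or None.
- viewer.get_image(name): name is "scene" or "top"; returns the picture (480x640x3 uint8, red, green, blue); there is no depth.
- viewer.get_calibration(name): a dict with "vfov" (degrees; the focal length in pixels is half the picture's height over the tangent of half this angle, whatever the lens; pixels are square), "cx", "cy" (the principal point, pixels), "eye" and "attitude" of the camera in the world. Camera axes: x right, y down, z forward; pixel columns grow to the right and rows downward; lengths in m; the calibration is good to about 2 mm. A picture is of the moment at which its call begins. get_calibration takes no time and is no camera call.
A pose or a line that the arm cannot do raises manip.PlanningError and nothing moves.
- manip.hand_in(): hands the job in; it is judged then, once.
Readings, each from a call of its own:
- manip.current_clock(): time.
- manip.current_q(): joint angles.
- manip.current_joint_velocities(): joint speeds.
- manip.current_tau(): joint torques, N m.
- manip.current_tool_pos(): TCP position.
- manip.current_tcp_rot(): TCP orientation.
- manip.current_force(): force on the tool from outside, world axes, zero at the start.
- manip.current_wrist_torque(): the same for the moment, N m.
- manip.current_finger_gap(): finger opening in m.
- manip.current_gripper_force(): force on a finger pad.
Only numpy, scipy, OpenCV 4.12 (cv2) and the standard library are available. Lean on these libraries where they do the work, as an engineer would, in place of code of your own. Each camera call takes 0.05 s, during which the arm holds its last target. There are 200 camera calls.

## Working session

There is one attempt and no reset: what is moved stays moved. The work goes in short steps, each a Python script; the robot and the scene stay as the last script left them, time stands still between calls to the robot, and variables do not carry over. Pictures are saved under pics/ and viewed, at most 10 in all, crops included, and the job is handed in when it is done.

```bash
mkdir -p pics; ls; python3 - <<'E'
from bench import manip, effector, viewer
import cv2
for n in("scene","top"):
    cv2.imwrite(f"pics/{n}0.png",viewer.get_image(n)[:,:,::-1]); print(viewer.get_calibration(n))
print(manip.current_tcp_rot(),manip.current_clock())
E
```

```text
pics
{'vfov': 56.67782036707035, 'cx': 324.1217038774207, 'cy': 237.82617496403037, 'eye': array([ 0.89861603, -0.18531853,  0.69963509]), 'attitude': array([ 0.75906246,  0.58606812, -0.17768673, -0.22085237])}
{'vfov': 42.62344079467128, 'cx': 314.9683292313289, 'cy': 235.0589535431509, 'eye': array([ 0.40507682, -0.10182153,  1.31503898]), 'attitude': array([ 0.70913206, -0.70245638,  0.04162915, -0.04420146])}
[ 9.84033109e-01  1.77983280e-01 -1.29898622e-04 -8.80727844e-04] 0.1
```

View pics/scene0.png

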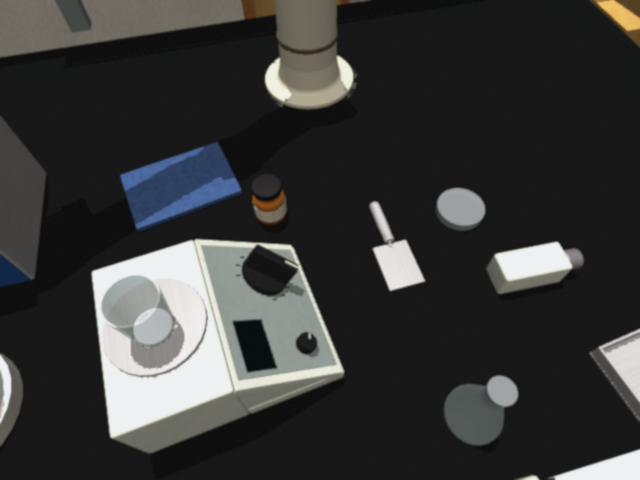

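View pics/top0.png

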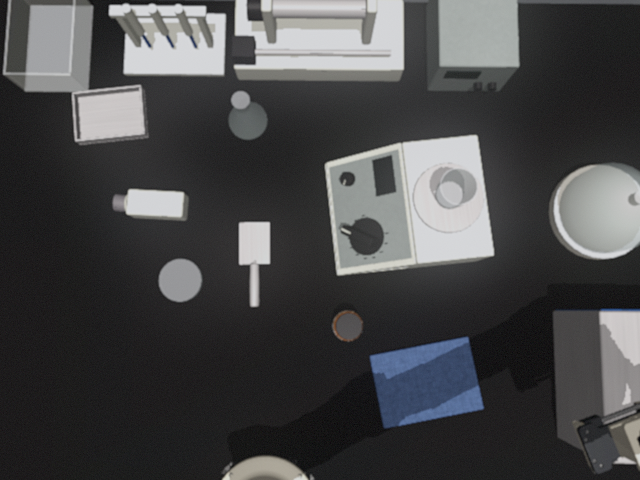

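The top view has +x up and +y left. The hotplate spans about (327–493, 136–274) with the heat dial at (366,236), and the bottle lies at (115–187, 190–220). Next I'll enlarge crops.

```bash
python3 - <<'E'
import cv2,numpy as np
t=cv2.imread("pics/top0.png");s=cv2.imread("pics/scene0.png")
a=cv2.resize(t[130:280,310:510],None,fx=4,fy=4,interpolation=cv2.INTER_CUBIC);cv2.imwrite("pics/c1.png",cv2.convertScaleAbs(a,alpha=1.3,beta=20))
b=cv2.resize(t[170:240,100:200],None,fx=5,fy=5,interpolation=cv2.INTER_CUBIC)
c=cv2.resize(s[230:310,470:600],None,fx=3,fy=3,interpolation=cv2.INTER_CUBIC)
o=np.zeros((600,500,3),np.uint8);o[:350]=b;o[360:600,:390]=c
cv2.imwrite("pics/c2.png",cv2.convertScaleAbs(o,alpha=1,beta=30))
d=cv2.resize(s[230:380,190:350],None,fx=4,fy=4,interpolation=cv2.INTER_CUBIC);cv2.imwrite("pics/c3.png",cv2.convertScaleAbs(d,alpha=1.3,beta=20))
E
```

```text
(no output)
```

View pics/c1.png

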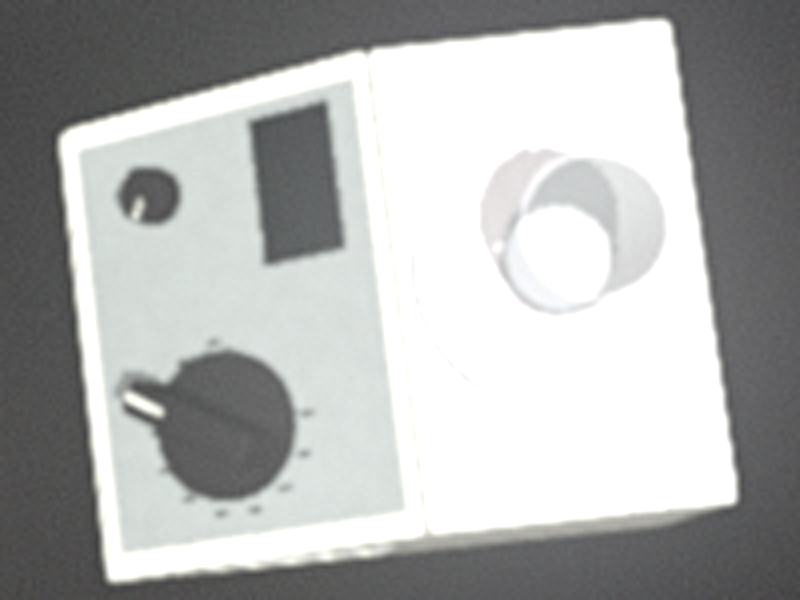

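View pics/c2.png

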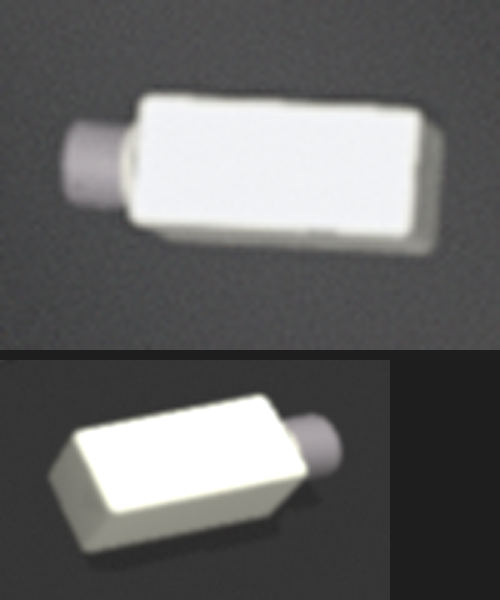

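View pics/c3.png

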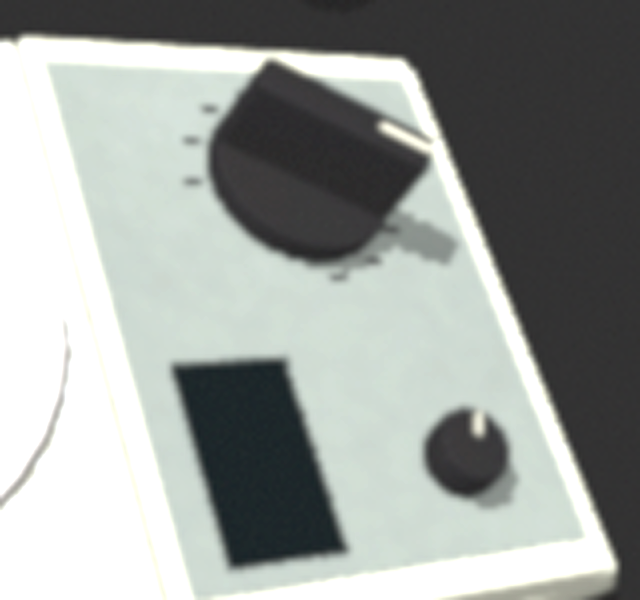

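The crops give these readings:
- **Hotplate (c1):** front corners (62,132) and (108,582), ridge (368,50) and (425,535), rear (670,20) and (737,500).
- **Heat dial (c1):** disc at about (228,425), with the white pointer from (125,397) to (162,413), aiming downhill and a bit past.
- **Bottle top face (c2):** corners (140,95), (420,108), (412,236) and (130,222).
- **Heat dial (c3):** pointer from (380,125) to (432,150).

Next I'll fit the poses.

```bash
cat >h.py <<'E'
import numpy as np
from scipy.optimize import least_squares
from scipy.spatial.transform import Rotation as R
from bench import manip, effector, viewer
def cam(n):
    c=viewer.get_calibration(n);f=240/np.tan(np.radians(c['vfov'])/2)
    return c,f,R.from_quat(c['attitude'])
def proj(n,P):
    c,f,r=cam(n);p=r.inv().apply(np.atleast_2d(P)-c['eye'])
    return np.c_[c['cx']+f*p[:,0]/p[:,2],c['cy']+f*p[:,1]/p[:,2]]
def back(n,uv,z):
    c,f,r=cam(n);uv=np.atleast_2d(uv)
    d=r.apply(np.c_[(uv[:,0]-c['cx'])/f,(uv[:,1]-c['cy'])/f,np.ones(len(uv))])
    return c['eye']+d*((z-c['eye'][2])/d[:,2])[:,None]
def crop(p,k,o): return (np.array(p,float)+.5)/k-.5+np.array(o)
TH=np.radians(35)
ux=np.array([np.cos(TH),0,np.sin(TH)]);un=np.array([-np.sin(TH),0,np.cos(TH)]);uy=np.array([0,1.,0])
def panel(s,y,h): return np.array([-.15,0,.035])+s*ux+y*uy+h*un   # s uphill from the front edge
E
cat >fit.py <<'E'
from h import *
K=[(-.15,.12,.035),(-.15,-.12,.035),(0,.12,.14),(0,-.12,.14),(.15,.12,.14),(.15,-.12,.14)]
T=crop([(62,132),(108,582),(368,50),(425,535),(670,20),(737,500)],4,(310,130))
TD=crop([(228,425),(150,195),(125,397),(162,413)],4,(310,130))
SD=crop([(432,150),(380,125),(468,447)],4,(190,230))
def pts(v):
    x,y,a,s,w,th=v;W=lambda p:R.from_euler('z',a).apply(p)+[x,y,0]
    d=lambda r,h:panel(s,w,h)+r*(np.cos(th)*ux-np.sin(th)*uy)  # clockwise seen from outside
    return W(K),W([panel(s,w,.012),panel(s-.027,w+.124,.016),d(.037,.048),d(.018,.048)]),W([d(.037,.048),d(.018,.048),panel(s-.027,w+.124,.012)])
def res(v):
    a,b,c=pts(v)
    return np.r_[(proj('top',a)-T).ravel(),(proj('top',b)-TD).ravel(),(proj('scene',c)-SD).ravel()*.5]
s=least_squares(res,[.45,-.25,-1.5,.09,-.04,3.5],loss='soft_l1');print(s.x.round(4));print(res(s.x).reshape(-1,2).round(1).tolist())
B=crop([(140,95),(420,108),(412,236),(130,222)],5,(100,170));P=back('top',B,.054);print(P.round(4))
print('sides',np.linalg.norm(P-np.roll(P,-1,0),axis=1))
B2=crop([(75,437-0),(262,395),(305,475),(118,515)],3,(470,230-120));print(back('scene',B2,.054).round(4))
E
python3 fit.py
```

```text
[ 0.6146 -0.2777 -1.4579  0.0873 -0.0526  3.6332]
[[-0.6, -0.1], [-0.0, -0.3], [-0.4, -0.2], [0.5, 0.2], [0.1, -0.4], [0.3, 0.9], [-0.5, 0.3], [-0.2, -0.3], [0.9, 0.4], [-0.7, -0.4], [-0.7, -0.1], [0.4, 0.5], [-0.9, 0.0]]
[[0.653  0.2953 0.054 ]
 [0.6485 0.1782 0.054 ]
 [0.5946 0.1796 0.054 ]
 [0.5994 0.297  0.054 ]]
sides [0.11718293 0.05398965 0.1174513  0.05365076]
[[0.5993 0.1802 0.054 ]
 [0.601  0.2951 0.054 ]
 [0.6536 0.2906 0.054 ]
 [0.6499 0.1805 0.054 ]]
```

```bash
cat >>h.py <<'E'
X=[.6146,-.2777,-1.4579,.0873,-.0526]
def W(p): return R.from_euler('z',X[2]).apply(p)+[X[0],X[1],0]
def Wd(d): return R.from_euler('z',X[2]).apply(d)
GP=W(panel(X[3],X[4],.036)); N=Wd(un)
def dial(th,flip=0,h=0):   # TCP pose gripping the bar at dial angle th, h above the grip
    x=Wd(np.cos(th)*ux-np.sin(th)*uy)*(-1 if flip else 1); z=-N
    q=R.from_matrix(np.c_[x,np.cross(z,x),z]).as_quat()
    return GP+N*(h-manip.grip_depth),q
B0=np.array([.6220,.1789,.027]); BYAW=np.arctan2(-.0047,.1175)  # yaw of bottle z from world +y
def bot(al,tilt,pos,flip=0):  # tool tilted by 'tilt' about bottle's lateral axis from down; grip point at pos
    r=R.from_euler('z',BYAW)*R.from_euler('x',tilt)*R.from_matrix(np.diag([-1,1,-1.]) )*R.from_euler('z',np.pi/2*(1 if flip else -1))
    return np.array(pos)+r.apply([0,0,manip.grip_depth]),r.as_quat()
E
python3 - <<'E'
from h import *
print(GP,N)
for f in(0,1):
  for th in(3.63,3,2.4,1.8,1.2,.6,0):
    for h in((.0,.1) if th==3.63 else (0,)):
      s=manip.solve_ik(*dial(th,f,h)); print(f,th,h,None if s is None else np.round(s,2))
for f in(0,1):
  for t in(-25,20,65):
    p=bot(0,np.radians(t),[.625,.24,.1 if t>-25 else .03],f);s=manip.solve_ik(*p)
    print(f,t,R.from_quat(p[1]).as_matrix().round(2)[:,1:].tolist(),None if s is None else np.round(s,2))
E
```

```text
[ 0.55116643 -0.18512007  0.1145627 ] [-0.0646172   0.56992503  0.81915204]
0 3.63 0.0 [ 0.44  0.63 -0.65  1.98  1.19  1.1  -1.33]
0 3.63 0.1 [ 0.57  0.6  -0.97  1.94  1.13  1.34 -1.3 ]
0 3 0 [ 0.46  0.64 -0.67  1.98  1.2   1.11 -0.7 ]
0 2.4 0 [ 0.51  0.66 -0.74  1.97  1.23  1.15 -0.11]
0 1.8 0 [ 0.57  0.7  -0.82  1.97  1.27  1.21  0.47]
0 1.2 0 [ 0.74  0.86 -1.09  1.97  1.41  1.41  1.03]
0 0.6 0 [ 0.84  1.06 -1.31  1.97  1.55  1.64  1.62]
0 0 0 [-0.93  1.    1.23  2.02 -0.56  0.61 -2.56]
1 3.63 0.0 [ 0.84  1.06 -1.31  1.97  1.55  1.64  1.73]
1 3.63 0.1 [ 0.75  0.83 -1.3   1.94  1.31  1.6   1.75]
1 3 0 [-0.9   0.93  1.15  2.02 -0.4   0.58 -2.55]
1 2.4 0 [-0.69  0.69  0.79  2.01  0.26  0.57 -2.54]
1 1.8 0 [-0.44  0.58  0.46  2.01  0.62  0.66 -2.24]
1 1.2 0 [ 0.31  0.58 -0.48  1.98  1.12  1.01 -2.  ]
1 0.6 0 [ 0.42  0.62 -0.62  1.98  1.18  1.09 -1.43]
1 0 0 [ 0.46  0.64 -0.67  1.98  1.2   1.11 -0.84]
0 -25 [[-1.0, -0.02], [0.04, -0.42], [-0.0, -0.91]] [ 0.07  1.36 -1.31  1.4   1.42  1.78  1.83]
0 20 [[-1.0, 0.01], [0.04, 0.34], [0.0, -0.94]] [ 0.56  1.12 -1.31  1.7   0.93  0.99  2.18]
0 65 [[-1.0, 0.04], [0.04, 0.91], [0.0, -0.42]] [ 0.45  0.98 -0.51  1.74 -0.98  0.9  -2.27]
1 -25 [[1.0, -0.02], [-0.04, -0.42], [-0.0, -0.91]] [-0.1   1.07 -0.82  1.41  1.02  1.44 -1.2 ]
1 20 [[1.0, 0.01], [-0.04, 0.34], [0.0, -0.94]] [ 0.27  0.75 -0.71  1.7   0.2   0.72 -0.45]
1 65 [[1.0, 0.04], [-0.04, 0.91], [0.0, -0.42]] [ 0.78  1.25 -1.03  1.73 -0.27  0.66  0.36]
```

```bash
python3 - <<'E'
from h import *
import cv2
p=np.array(manip.current_tool_pos());p[2]=.42
manip.servo_line(p,vel=.25)
q=manip.solve_ik(*dial(3.63,0,.22));print(np.round(q,2))
manip.movej(q)
manip.servo_line(dial(3.63,0,.04)[0],ori=dial(3.63)[1],vel=.15)
print(manip.current_clock(),np.round(manip.current_q(),2),manip.current_force())
o=np.zeros((300,800,3),np.uint8)
t=viewer.get_image("top")[150:300,280:480,::-1];s=viewer.get_image("scene")[200:350,170:370,::-1]
cv2.imwrite("pics/a1.png",cv2.convertScaleAbs(cv2.resize(np.hstack([t,s]),None,fx=2,fy=2,interpolation=cv2.INTER_CUBIC),alpha=1.2,beta=20))
E
```

```text
[ 0.69  0.76 -1.45  1.84  1.18  1.77 -1.38]
4.675 [ 0.79  0.93 -1.27  1.96  1.43  1.59 -1.41] [-0.5795561  -0.17383031  0.58726623]
```

View pics/a1.png

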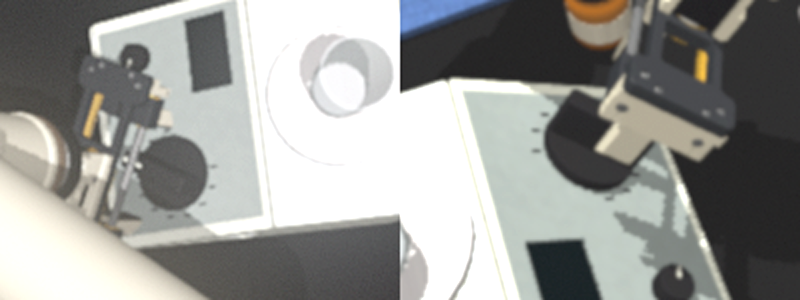

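The fingers straddle the bar on both sides, just above the dial, and the jar and beaker are clear. I'll go down, grip gently and start turning.

```bash
cat >>h.py <<'E'
def st(): return [round(manip.current_clock(),2),'F',np.round(manip.current_force(),1).tolist(),'Tz',round(float(np.dot(manip.current_wrist_torque(),N)),2),'pad',np.round(manip.current_gripper_force(),1),'gap',round(float(manip.current_finger_gap()),4)]
def twist(d):
    q=np.array(manip.current_q());q[6]+=d;manip.movej(q)
E
python3 - <<'E'
from h import *
manip.servo_line(dial(3.63)[0],ori=dial(3.63)[1],vel=.06);print(st())
effector.close(f_grip=15);print(st())
if manip.current_finger_gap()>.012:
    for i in range(3): twist(.3);print(st(),round(manip.current_q()[6],3), np.linalg.norm(manip.current_tool_pos()-dial(3)[0]))
E
```

```text
[5.59, 'F', [0.6, 0.1, -0.3], 'Tz', -0.01, 'pad', np.float64(0.0), 'gap', 0.0916]
[6.72, 'F', [-3.2, 0.8, 1.4], 'Tz', -0.22, 'pad', np.float64(14.7), 'gap', 0.0184]
[7.12, 'F', [2.9, -1.4, -1.9], 'Tz', -0.07, 'pad', np.float64(14.8), 'gap', 0.0179] -1.115 0.00030244082218105816
[7.5, 'F', [4.2, -0.7, -5.2], 'Tz', -0.01, 'pad', np.float64(15.0), 'gap', 0.0175] -0.821 0.0011705822696618864
[7.88, 'F', [5.5, -0.3, -4.0], 'Tz', 0.02, 'pad', np.float64(15.0), 'gap', 0.0176] -0.527 0.0020078722087933033
```

```bash
python3 - <<'E'
from h import *
q=np.array(manip.solve_ik(*dial(2.7)));print(np.round(q,3),np.round(manip.current_q(),3))
if np.abs(q-manip.current_q()).max()<.3:
    manip.movej(q);print(st())
    for i in range(8): q[6]+=.3;manip.movej(q);print(st(),round(manip.current_q()[6],3))
    print(np.linalg.norm(manip.current_tool_pos()-dial(0)[0]))
    np.save('q.npy',q)
E
```

```text
[ 0.807  0.976 -1.224  1.967  1.492  1.548 -0.481] [ 0.806  0.976 -1.224  1.965  1.494  1.545 -0.527]
[8.13, 'F', [9.4, -1.0, -6.8], 'Tz', 0.02, 'pad', np.float64(15.0), 'gap', 0.018]
[8.53, 'F', [11.3, -0.3, -11.0], 'Tz', -0.0, 'pad', np.float64(15.0), 'gap', 0.0181] -0.187
[8.92, 'F', [12.9, -0.1, -12.4], 'Tz', -0.09, 'pad', np.float64(15.0), 'gap', 0.0179] 0.113
[9.31, 'F', [15.1, -0.0, -15.3], 'Tz', -0.02, 'pad', np.float64(15.0), 'gap', 0.0182] 0.413
[9.7, 'F', [14.8, 2.5, -15.7], 'Tz', 0.04, 'pad', np.float64(15.0), 'gap', 0.0177] 0.713
[10.09, 'F', [13.3, 4.1, -16.4], 'Tz', -0.0, 'pad', np.float64(15.0), 'gap', 0.0181] 1.013
[10.48, 'F', [11.3, 5.3, -16.7], 'Tz', 0.04, 'pad', np.float64(15.0), 'gap', 0.0182] 1.313
[10.88, 'F', [10.1, 5.8, -16.8], 'Tz', 0.01, 'pad', np.float64(15.0), 'gap', 0.0178] 1.613
[11.27, 'F', [8.5, 7.3, -14.9], 'Tz', 0.13, 'pad', np.float64(15.0), 'gap', 0.0177] 1.913
0.005391470819327237
```

```bash
python3 - <<'E'
from h import *
import cv2
print((manip.current_tool_pos()-dial(0)[0]).round(4),np.round(manip.current_q()-np.load('q.npy'),4))
effector.open_jaws();manip.sleep(.2);print(st(),(manip.current_tool_pos()-dial(0)[0]).round(4),np.round(manip.current_q()-np.load('q.npy'),4))
z=R.from_quat(manip.current_tcp_rot()).as_matrix()
print('axis err',z[:,2]+N, 'th',np.arctan2(-z[:,0]@Wd(uy),z[:,0]@Wd(ux)))
manip.servo_line(manip.current_tool_pos()+N*.06,vel=.15)
t=viewer.get_image("top")[150:300,280:480,::-1];s=viewer.get_image("scene")[200:350,170:370,::-1]
cv2.imwrite("pics/a2.png",cv2.convertScaleAbs(cv2.resize(np.hstack([t,s]),None,fx=2,fy=2,interpolation=cv2.INTER_CUBIC),alpha=1.2,beta=20))
E
```

```text
[ 0.001   0.0045 -0.0028] [-0.002   0.0028 -0.0011  0.0009 -0.0011 -0.0079 -0.0056]
[12.71, 'F', [-0.3, 0.2, -0.2], 'Tz', -0.01, 'pad', np.float64(0.0), 'gap', 0.0922] [-0. -0. -0.] [ 0.  0.  0. -0. -0.  0.  0.]
axis err [-4.20397221e-05 -5.20760910e-06  3.08068273e-07] th 0.29999156621037787
```

View pics/a2.png

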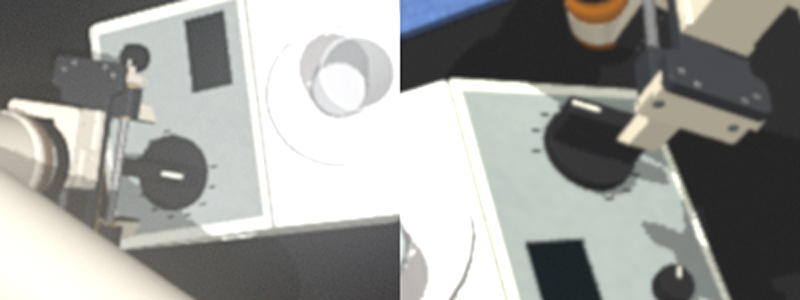

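The pointer line now aims almost uphill: top (360,237.5)–(371,238.5), scene (255,250)–(270,255). I'll estimate the remaining angle and regrip for the last part.

```bash
python3 - <<'E'
from h import *
def P(s,w,th): return W([panel(s,w,.048)+r*(np.cos(th)*ux-np.sin(th)*uy) for r in(.037,.018)])
for sc in(0,1):
  f=lambda v:np.r_[(proj('top',P(*v))-[[371,238.5],[360.5,237.6]]).ravel(),(proj('scene',P(*v))-[[255,250],[269.5,254.5]]).ravel()]
  s=least_squares(f,[X[3],X[4],.2]);print(s.x,f(s.x).round(1))
for th in(0,.15,.3): print(th,proj('top',P(X[3],X[4],th)).round(1).tolist(),proj('scene',P(X[3],X[4],th)).round(1).tolist())
E
```

```text
[ 0.08038093 -0.05220789  0.3069864 ] [-1.   0.2  1.1 -0.4  1.4  0.4 -1.5 -0.5]
[ 0.08038093 -0.05220789  0.3069864 ] [-1.   0.2  1.1 -0.4  1.4  0.4 -1.5 -0.5]
0 [[373.2, 232.5], [364.7, 234.0]] [[253.3, 256.1], [264.6, 256.5]]
0.15 [[373.4, 235.4], [364.8, 235.4]] [[252.5, 253.0], [264.2, 255.1]]
0.3 [[373.1, 238.2], [364.7, 236.8]] [[252.3, 250.1], [264.0, 253.6]]
```

```bash
python3 - <<'E'
from h import *
p,o=dial(.3);p=p-Wd(ux)*.0027
manip.servo_line(p,ori=o,vel=.06)
q=np.array(manip.current_q())
effector.close(f_grip=20);print(st(),(manip.current_tool_pos()-p).round(4))
t0=np.dot(manip.current_wrist_torque(),N)
for i in range(16):
    q[6]+=.05 if i<4 else .025;manip.movej(q);manip.sleep(.1)
    s=st();print(round(q[6],3),round(.3-(.2+(i-3)*.025 if i>3 else .05*(i+1)),3),s,round(manip.current_q()[6]-q[6],4))
    if abs(s[4])>.7 or q[6]>2.54: break
np.save('q.npy',q)
E
```

```text
[15.64, 'F', [3.9, -0.3, -1.2], 'Tz', -0.02, 'pad', np.float64(20.0), 'gap', 0.0177] [ 0.0006 -0.0001  0.0001]
1.963 0.25 [15.99, 'F', [5.0, -2.7, -3.6], 'Tz', 0.07, 'pad', np.float64(20.0), 'gap', 0.0181] -0.0014
2.013 0.2 [16.34, 'F', [5.1, -3.4, -4.9], 'Tz', 0.08, 'pad', np.float64(20.0), 'gap', 0.0179] -0.0014
2.063 0.15 [16.69, 'F', [4.9, -2.5, -4.9], 'Tz', 0.05, 'pad', np.float64(20.0), 'gap', 0.0179] -0.0014
2.113 0.1 [17.04, 'F', [4.8, -3.7, -3.6], 'Tz', 0.09, 'pad', np.float64(20.0), 'gap', 0.0178] -0.0014
2.138 0.075 [17.39, 'F', [3.9, -2.7, -4.6], 'Tz', 0.05, 'pad', np.float64(20.0), 'gap', 0.0177] -0.0015
2.163 0.05 [17.74, 'F', [5.9, -3.3, -4.5], 'Tz', 0.06, 'pad', np.float64(20.0), 'gap', 0.018] -0.0015
2.188 0.025 [18.09, 'F', [5.2, -2.8, -4.5], 'Tz', 0.1, 'pad', np.float64(20.0), 'gap', 0.0176] -0.0014
2.213 -0.0 [18.44, 'F', [5.4, -2.7, -3.8], 'Tz', 0.1, 'pad', np.float64(20.0), 'gap', 0.0182] -0.0015
2.238 -0.025 [18.79, 'F', [5.0, -1.7, -3.9], 'Tz', -0.51, 'pad', np.float64(20.2), 'gap', 0.0178] -0.0024
2.263 -0.05 [19.14, 'F', [5.2, -2.6, -4.6], 'Tz', -0.5, 'pad', np.float64(20.5), 'gap', 0.0182] -0.0024
2.288 -0.075 [19.49, 'F', [4.2, -2.6, -2.9], 'Tz', -0.61, 'pad', np.float64(20.9), 'gap', 0.0186] -0.0026
2.313 -0.1 [19.84, 'F', [4.2, -3.6, -3.3], 'Tz', -0.67, 'pad', np.float64(21.3), 'gap', 0.0192] -0.0026
2.338 -0.125 [20.19, 'F', [3.8, -4.0, -2.3], 'Tz', -0.71, 'pad', np.float64(21.9), 'gap', 0.0194] -0.0027
```

Torque jumps at about -0.01 rad, so the dial is on its stop. I'll release, retreat and check it, then go above the bottle.

```bash
python3 - <<'E'
from h import *
import cv2
effector.open_jaws();print(st())
manip.servo_line(manip.current_tool_pos()+N*.2,vel=.25)
G=[B0[0]+.065*np.sin(-BYAW),B0[1]+.065,.031]
ta=np.radians(-25)
for f in(0,1):
    for t in(-25,20,65):
        s=manip.solve_ik(*bot(0,np.radians(t),[*G[:2],.25 if t<0 else .15],f));print(f,t,None if s is None else np.round(s,2))
manip.move_pose(*bot(0,ta,[*G[:2],.25],1))
print(manip.current_clock(),np.round(manip.current_q(),2))
t=viewer.get_image("top")[150:300,80:480,::-1];s=viewer.get_image("scene")[200:350,170:570,::-1]
cv2.imwrite("pics/a3.png",cv2.convertScaleAbs(cv2.resize(np.vstack([t,s]),None,fx=2,fy=2,interpolation=cv2.INTER_CUBIC),alpha=1.2,beta=20))
E
```

```text
[21.42, 'F', [-0.0, -0.5, 0.1], 'Tz', 0.01, 'pad', np.float64(0.0), 'gap', 0.0916]
0 -25 [ 0.02  0.97 -1.21  1.29  1.07  1.84  2.  ]
0 20 [ 0.59  1.16 -1.47  1.67  0.99  1.13  2.12]
0 65 [-0.56  1.07  0.9   1.8   4.51  1.83 -2.12]
1 -25 [-1.18  0.93  1.13  1.35 -0.39  1.43 -0.18]
1 20 [-0.73  0.66  0.68  1.72 -0.91  1.02  0.34]
1 65 [ 0.68  1.03 -0.86  1.75 -0.63  0.76  0.56]
24.55 [-1.18  0.93  1.13  1.35 -0.39  1.43 -0.18]
```

View pics/a3.png

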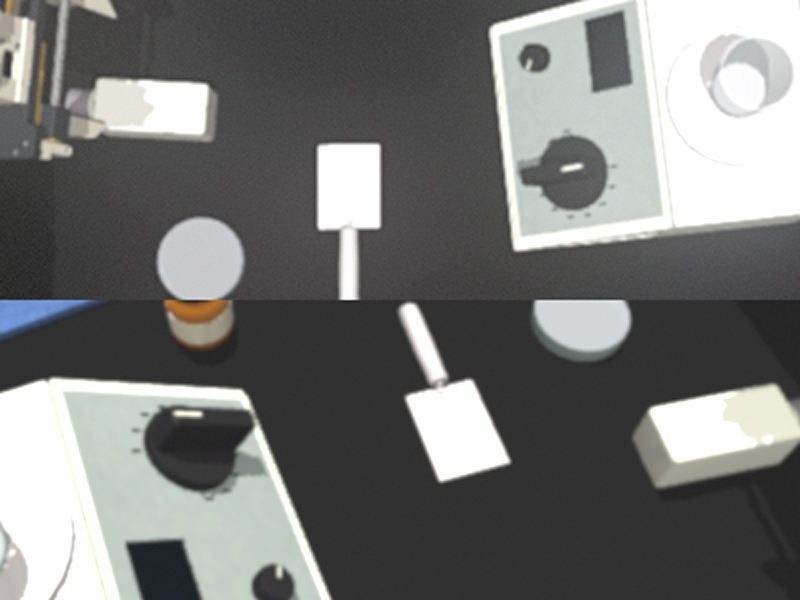

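The pointer aims straight uphill on the panel, so the dial is home, and nothing else has moved. For the bottle I'll switch to the elbow branch that runs smoothly through the whole tilt.

```bash
python3 - <<'E'
from h import *
G=[B0[0]+.065*np.sin(-BYAW),B0[1]+.065,.031]
d=np.radians
manip.movej([.1,.55,-.71,1.5,.5,1.0,-.8])
s=manip.solve_ik(*bot(0,d(-25),[*G[:2],.13],1));print(np.round(s,2),manip.current_tool_pos())
if s[2]<0:
    manip.movej(s)
    manip.servo_line(bot(0,d(-25),G,1)[0],vel=.12)
    print(manip.current_clock(),manip.current_force())
    effector.close(f_grip=25)
    print(st(),np.round(manip.current_q(),2))
    try:
        if manip.current_finger_gap()>.045:
            manip.servo_line(bot(0,d(-25),[*G[:2],.14],1)[0],vel=.12); print(st())
            for t in range(-10,66,15):
                p,o=bot(0,d(t),[*G[:2],.14],1); manip.move_pose(p,o); print(t,np.round(manip.current_q(),2),manip.current_clock())
    except manip.PlanningError as e: print('PE',e)
E
```

```text
[-0.28  0.83 -0.51  1.39  0.7   1.39 -1.01] [0.70703876 0.24046813 0.26262939]
27.9583 [-0.12220251 -0.82789627  0.67943657]
[28.64, 'F', [-1.6, -0.2, 1.1], 'Tz', -0.06, 'pad', np.float64(25.0), 'gap', 0.054] [-0.3   0.95 -0.48  1.41  0.76  1.28 -1.08]
[29.7, 'F', [-0.6, -0.4, -2.3], 'Tz', -0.08, 'pad', np.float64(25.0), 'gap', 0.0541]
-10 [-0.09  0.74 -0.61  1.5   0.59  1.18 -0.91] 30.0333
5 [ 0.12  0.71 -0.73  1.6   0.46  0.98 -0.76] 30.3917
20 [ 0.35  0.75 -0.87  1.68  0.31  0.81 -0.57] 30.7667
35 [ 0.57  0.88 -1.02  1.73  0.19  0.7  -0.35] 31.1333
50 [ 0.74  1.09 -1.14  1.75  0.12  0.65 -0.15] 31.4833
65 [ 0.86  1.34 -1.24  1.74  0.08  0.67  0.03] 31.875
```

```bash
python3 - <<'E'
from h import *
import cv2
s=viewer.get_image("scene")[130:330,400:640,::-1];t=viewer.get_image("top")[130:330,60:300,::-1]
cv2.imwrite("pics/a4.png",cv2.convertScaleAbs(cv2.resize(np.hstack([t,s]),None,fx=1.6,fy=1.6,interpolation=cv2.INTER_CUBIC),alpha=1.2,beta=20))
E
```

```text
(no output)
```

View pics/a4.png

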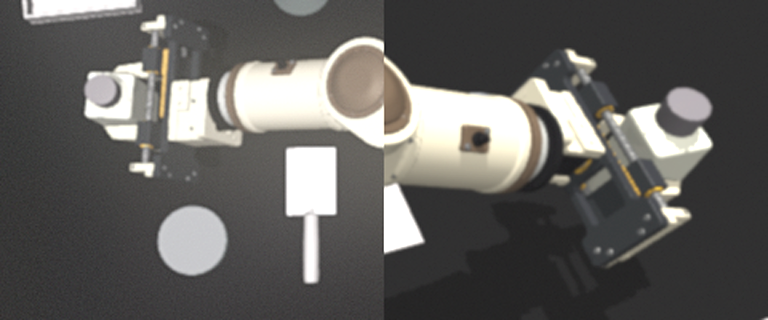

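The bottle is upright in the gripper with its cap up (top crop (102,90)), clear of the dish and spatula. I'll lower it until it touches the bench.

```bash
python3 - <<'E'
from h import *
import cv2
p=manip.current_tool_pos().copy();o=bot(0,np.radians(65),[0,0,0],1)[1]
z0=p[2]
p[2]=z0-.070;manip.servo_line(p,ori=o,vel=.08)
f0=manip.current_force()[2];print(st())
for i in range(10):
    p[2]-=.001;manip.servo_line(p,vel=.02);manip.sleep(.1)
    f=manip.current_force()[2];print(round(p[2]-z0,4),round(f-f0,1))
    if abs(f-f0)>5: break
effector.open_jaws();manip.sleep(.3);print(st())
z=R.from_quat(o).as_matrix()[:,2]
manip.servo_line(p-z*.12,vel=.1);manip.sleep(.3)
print(manip.current_clock())
s=viewer.get_image("scene")[130:330,400:640,::-1];t=viewer.get_image("top")[130:330,60:300,::-1]
cv2.imwrite("pics/a5.png",cv2.convertScaleAbs(cv2.resize(np.hstack([t,s]),None,fx=1.6,fy=1.6,interpolation=cv2.INTER_CUBIC),alpha=1.2,beta=20))
E
```

```text
[32.97, 'F', [0.1, 0.3, -2.6], 'Tz', 0.06, 'pad', np.float64(25.0), 'gap', 0.0539]
-0.071 -0.7
-0.072 -0.7
-0.073 -1.0
-0.074 -0.5
-0.075 -0.7
-0.076 -0.4
-0.077 0.2
-0.078 1.4
-0.079 8.6
[37.21, 'F', [0.2, -0.8, 0.2], 'Tz', 0.03, 'pad', np.float64(0.0), 'gap', 0.0917]
38.8583
```

View pics/a5.png

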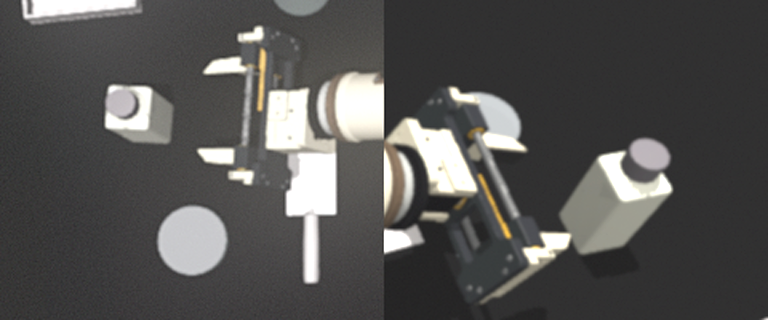

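The bottle stands upright and free (top crop (138,112)), the gripper is clear of it, and the dish and spatula haven't moved.

```bash
python3 -c "
from bench import manip
print(manip.hand_in())"
```

```text
the job is handed in; nothing more can be done
None
```

I turned the heat dial anticlockwise onto its end stop, stood the bottle upright on the bench and handed the job in at about 39 s; no verdict came back, but the last pictures showed nothing else moved.

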